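# Stand the hanging aloe on a coaster under the desk lamp

## Robot

A 6-joint arm with a two-finger parallel gripper is mounted at the origin on the work surface. World frame = base frame: x ahead of the robot, y to its left, z up, the work surface at z = 0. Lengths are in mm, angles in degrees, forces in N, time in s.
With the tool pointing down it reaches from about 300 to 850 mm from the base axis. Payload 4.2 kg.
Tool frame: the origin (TCP) lies midway between the tips of the shut fingers; the grasp point (between the pads) lies 19 mm behind it; z points along the fingers, y is the line along which they close (so a half turn about z gives the same grasp; the last joint's range is limited). The gripper opens to 91 mm and grips with 3 to 60 N. Pads are 32 mm wide; open, the fingers measure 118 mm over their backs; the gripper's body (76 mm by 178 mm) begins 60 mm behind the grasp point.
Start: joints at [-1.146, 18.312, 89.639, -0, 72.044, -1.146], TCP at [575.016, 0, 213.976] pointing down, gripper open.
Joint ranges: [-177.97, 177.97], [-48.28, 115.42], [12.27, 149.76], [-77.06, 257.06], [2.81, 150.46], [-146.56, 146.56]. Speed limits (degrees/s): [147.25, 147.25, 180, 180, 180, 180].

## Interface

Orientations are given as [roll, pitch, yaw] about the fixed x, y, z axes, in that order (R = Rz(yaw) Ry(pitch) Rx(roll)).
In Python, from workcell import env gives the robot as it stands.
- The arm moves only by the tool send_path, called as name([rows], argument=value, ...), one row to a line, values as JSON. Schema: {"type":"object","properties":{"moves":{"type":"array","items":{"type":"object","properties":{"sx":{"type":"number"},"sy":{"type":"number"},"sz":{"type":"number"},"wx":{"type":"number"},"wy":{"type":"number"},"wz":{"type":"number"}},"additionalProperties":false},"minItems":1,"maxItems":8},"jaw":{"type":"number"},"grip_n":{"type":"number"},"only":{"type":"string"},"quiet":{"type":"boolean"},"lines":{"type":"string"}},"required":["moves"],"additionalProperties":false}. moves is a list of rows, 1 to 8 of them, each an object with the fields sx, sy, sz (the shift in units of 50 mm), wx, wy, wz (a rotation vector in units of 4 degrees); a field left out counts as zero; each row shifts and turns the commanded pose from where the row before left it, along the tool's axes as they then stand; what a row does not reach is not made up. A row lasts 1/10 s, in which the tool goes at most 50 mm and 8.59 degrees, less where a joint would pass 70% of its speed; a pose out of reach is approached as far as the arm can. jaw is the finger opening in mm, set as the call begins (left out keeps the last). The fingers move at their own pace and stop on an object; grip_n is the grip in N (left out, the last holds). Time passes only in rows, so rows that do not move let the fingers close. The tool returns the time, the measured TCP pose, the force, the opening and the grip force at its end. only (a regular expression) keeps the lines of the reply that match it, lines (a string "A,B") keeps lines A to B, and quiet returns only ok. Input that does not fit is refused with a message, and nothing moves.
- env.state(): the state, without advancing time (a new reading comes with each control period).
- env.grab_frame(name): name is "scene" or "side" or "wrist"; returns the picture (384x512x3 uint8, blue, green, red); there is no depth.
- env.camera_model(name): a dict with "fx", "fy", "cx", "cy" (pixels), "T" (4x4, takes a point from camera to world coordinates). Camera axes: x right, y up, looking along -z (the intrinsics and any distortion apply to the point x, -y, -z); pixel columns grow to the right and rows downward; lengths in mm; the calibration is good to about 2 mm. A picture is of the moment at which its call begins: read the wrist's pose just before it. camera_model takes no time and is no camera call; for the wrist camera it gives the pose at the moment of the call.
- env.job_done(): hands the job in; it is judged then, once.
The state is a dict: "time_s": time; "qpos": joint angles; "qvel": joint speeds; "effort": joint torques, N m; "ee_pos": TCP position; "ee_rot": TCP orientation; "force": force on the tool from outside, world axes, zero at the start; "torque": the same for the moment, N m; "gripper_width": finger opening in mm; "gripper_force": force on a finger pad.
Only numpy, scipy, OpenCV 4.12 (cv2) and the standard library are available. Lean on these libraries where they do the work, as an engineer would, in place of code of your own. Each camera call takes 0.05 s, during which the arm holds its last target. There are 200 camera calls.

## Task

Take the top coaster from the sprung caddy and lay it flat on the desk at the spot the lamp shines on, letting go of it. Then unhook the hanging planter, lifting its bail clear over the hook's tip before drawing it off, and lower it gently, upright, onto the coaster so that its whole foot is on the wood before you let go. Leave the other coasters in the caddy and everything else on the desk where it is.

Things in the scene. Friction and masses are not known exactly. Their poses are not given: they have to be found in the camera images.
- planter: terracotta pot with an aloe (60 mm high, rim 76 mm wide, leaves up to 100 mm), about 0.3 kg, hanging plumb by a rigid steel bail, foot some 83 mm above the desk. Origin: centre of its flat 50 mm round foot, z up. The bail, 8 mm round bar, stands in the pot's y-z plane, legs at y +-43 mm
- bail_top (a point): centre of the bar at the peak of the bail, 150 mm above the foot on the pot's axis; the hook passes under it. From here the top bar falls 9 mm over 37 mm to each side along the pot's y; beside the hook, 22 mm from the peak, it can be gripped across the pot's x (8 mm thick)
- stand: dark steel plant hanger, fixed: round base 124 mm wide, post and arm of 8 mm bar in its x-z plane. Origin: under the base on the post's axis, z up. The arm leaves the post to the stand's -x, is highest (258 mm) near the post, falls to the seat and turns up into a deep hook. The bail must rise over 45 mm to pass the tip, then comes off along the stand's -x
- hook_seat (a point): low point of the hook where the bail hangs (top of the bar): stand x -100 mm, 229 mm above the desk
- hook_tip (a point): highest point of the hook's upturned tip (an 11 mm ball): stand x -119 mm, 269.5 mm above the desk
- caddy: sprung coaster caddy, fixed: black base 116 x 84 x 28 mm; steel strips guide the stack's corners up to 68 mm above the desk (103 x 73 mm over all) and leave over 60 mm open in the middle of the long sides. Origin: under the base's middle, x along the long side. A soft spring plate (44 N/m) lifts the stack 10 mm per coaster taken, keeping its top at 74 mm
- coaster_1: top coaster of four: dark wood, 96 (x) x 66 (y) x 10 mm, 45 g; origin: centre of its underside. In the caddy the underside is 64 mm above the desk and the upper 6 mm stand clear of the corner strips; grip it across y at mid-length and lift straight up (1.5 mm play)
- coaster_2: the next coaster, same size, below coaster_1; stays in the caddy
- coaster_3: the third coaster; stays in the caddy
- coaster_4: the lowest coaster; stays in the caddy
- lamp: aluminium desk lamp, fixed: round base 140 mm wide, 20 mm high, with a toggle switch on its -x side, elbowed arm behind, round shade (44 mm radius) above the base between 0.3 and 0.42 m high, aimed to the lamp's -x. Origin: under the base's middle, z up
- lit_spot (a point): middle of the patch the lamp shines on: on the desk, 165 mm from the middle of the lamp's base on the side of its toggle switch (lamp's -x). The coaster's middle belongs within 45 mm of it, turned any way
- stapler: black plastic stapler, 135 x 36 x 57 mm, lying on its base; origin under its middle, free to be knocked; a bystander to be left where it is
- dispenser: steel tape dispenser, 150 x 56 x 83 mm; origin under its middle, free to be knocked; a bystander to be left where it is
- mug: blue ceramic mug, 80 mm across and 95 mm high, full of pens that stand up to 165 mm above the desk; origin under its middle, free to be knocked; a bystander to be left where it is
- sharpener: red plastic sharpener block, 62 x 40 x 38 mm; origin under its middle, free to be knocked; a bystander to be left where it is
- calculator: grey pocket calculator lying flat, 155 x 78 x 16 mm; origin under its middle, free to be knocked; a bystander to be left where it is

How it is judged:
By the outcome, as a careful person would: the job done as asked, in the order asked, and still so for the second after the job is handed in, with the robot touching nothing.
It also fails if it takes over 56 s, if anything falls off the work surface, if the arm or the gripper's body presses on something with over 40 N, if the wrist force passes 120 N, or if a joint passes its speed limit or range.

## Working session

There is one attempt and no reset: what is moved stays moved. The work goes in short steps, Python scripts to look and compute and a tool call to move; the robot and the scene stay as the last step left them, time stands still between calls to the robot, and variables do not carry over. Pictures are saved under pics/ and viewed, at most 10 in all, crops included, and the job is handed in when it is done.

```bash
ls; mkdir -p pics; python3 - <<'E'
from workcell import env
import cv2,numpy as np
for n in("scene","side"):
    m=env.camera_model(n);print({k:(np.round(v,3).tolist()) for k,v in m.items()})
    cv2.imwrite(f"pics/{n}0.png",env.grab_frame(n))
print(env.state())
E
```

```text
pics
workcell.py
{'fx': 379.485, 'fy': 379.485, 'cx': 251.884, 'cy': 192.384, 'T': [[0.296, -0.672, 0.679, 1364.216], [0.955, 0.216, -0.202, -152.967], [-0.011, 0.709, 0.705, 979.852], [0.0, 0.0, 0.0, 1.0]]}
{'fx': 488.244, 'fy': 488.244, 'cx': 259.212, 'cy': 198.642, 'T': [[0.793, 0.305, -0.527, -227.111], [-0.609, 0.424, -0.67, -962.404], [0.019, 0.853, 0.522, 982.496], [0.0, 0.0, 0.0, 1.0]]}
{'time_s': 0.1, 'qpos': array([-1.14620671e+00,  1.83479633e+01,  8.96989036e+01,  1.18826198e-03,
        7.20424127e+01, -1.14696375e+00]), 'qvel': array([ 0.06964691, -0.04109103, -0.19967636, -0.21521222, -0.05632578,
        0.10195738]), 'effort': array([ 5.01049108e-04, -4.13330913e+01, -2.32510239e+01,  7.29743019e-02,
        4.21804120e-02, -4.88014211e-05]), 'ee_pos': array([5.74561417e+02, 1.32437830e-02, 2.13207961e+02]), 'ee_rot': array([-1.79910761e+02, -2.91668245e-03,  9.00003875e+01]), 'force': array([ 0.14047083, -0.03157672, -0.31585502]), 'torque': array([-0.02246632,  0.02841058, -0.01505171]), 'gripper_force': 0.0, 'gripper_width': 91.33213901860897}
```

View pics/scene0.png

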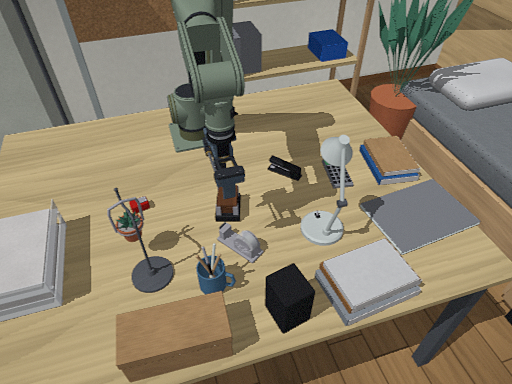

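View pics/side0.png

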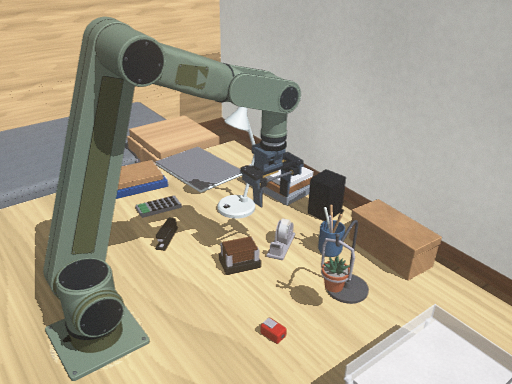

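The scene view shows the stand base at (153,274), planter (130,220), caddy under the gripper (228,207) and lamp base (322,228) with its toggle near (319,214). The side view shows the caddy at (240,255), planter (336,275) and lamp base (236,206). I'll zoom in for exact pixels.

```bash
cat > h.py <<'E'
from workcell import env
import cv2,numpy as np
def ray(n,u,v,m=None):
    m=m or env.camera_model(n);T=np.array(m["T"])
    d=T[:3,:3]@np.array([(u-m["cx"])/m["fx"],-(v-m["cy"])/m["fy"],-1]);return T[:3,3],d
def onz(n,u,v,z,m=None):
    o,d=ray(n,u,v,m);return np.round(o+d*(z-o[2])/d[2],1)
def tri(a,b):
    (o,d),(p,e)=ray(*a),ray(*b);s=np.linalg.lstsq(np.c_[d,-e],p-o,rcond=None)[0]
    x,y=o+s[0]*d,p+s[1]*e;return np.round((x+y)/2,1),round(float(np.linalg.norm(x-y)),1)
def proj(n,P,m=None):
    m=m or env.camera_model(n);T=np.array(m["T"]);c=T[:3,:3].T@(np.array(P,float)-T[:3,3])
    return np.round([m["cx"]+m["fx"]*c[0]/-c[2],m["cy"]-m["fy"]*c[1]/-c[2]],1)
def crop(img,u0,v0,u1,v1,k,f):
    c=cv2.resize(img[v0:v1,u0:u1],None,fx=k,fy=k,interpolation=cv2.INTER_CUBIC)
    for u in range(-(-u0//20)*20,u1,20):
        cv2.putText(c,str(u),(int((u-u0)*k),9),0,.35,(0,0,255));cv2.line(c,(int((u-u0)*k),10),(int((u-u0)*k),15),(0,0,255))
    for v in range(-(-v0//20)*20,v1,20):
        cv2.putText(c,str(v),(0,int((v-v0)*k)+4),0,.35,(0,0,255));cv2.line(c,(24,int((v-v0)*k)),(30,int((v-v0)*k)),(0,0,255))
    cv2.imwrite(f,c)
E
python3 - <<'E'
from h import *
crop(cv2.imread("pics/scene0.png"),95,145,365,297,2.96,"pics/sc.png")
crop(cv2.imread("pics/side0.png"),140,140,400,330,3.07,"pics/sd.png")
E
```

```text
(no output)
```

View pics/sc.png

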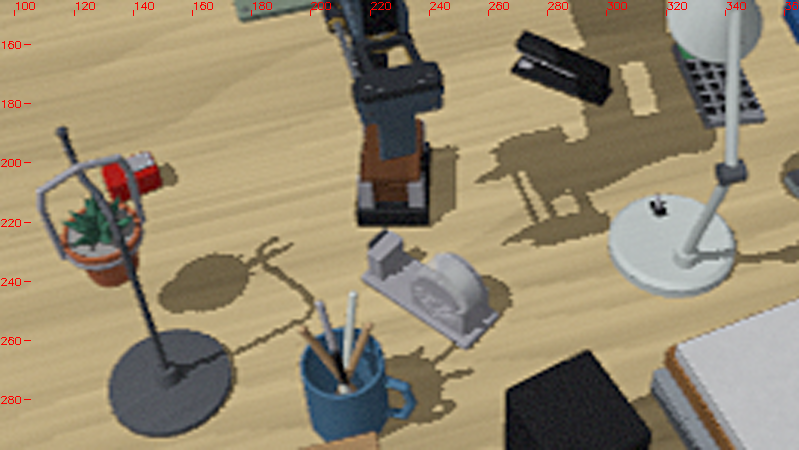

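View pics/sd.png

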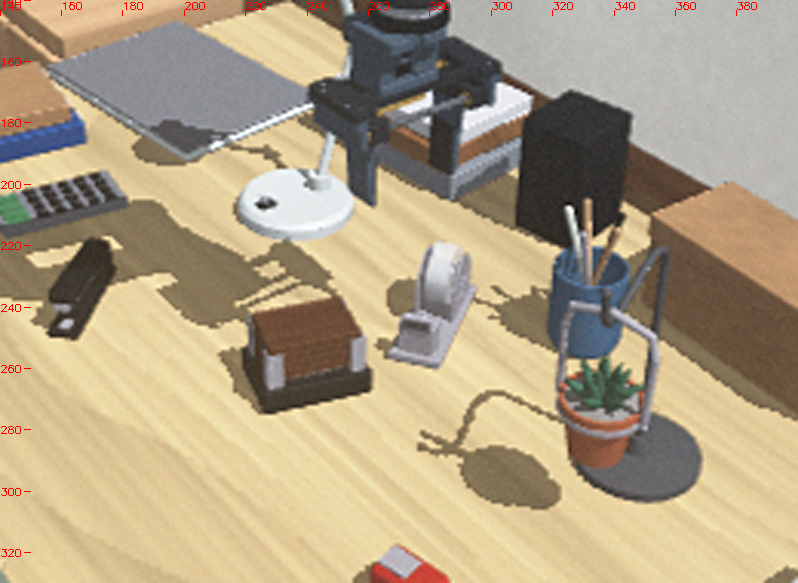

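```bash
python3 - <<'E'
from h import *
S=lambda x,y:("scene",95+x/2.96,145+y/2.96)
D=lambda x,y:("side",140+x/3.07,140+y/3.07)
for n,a,b,z in [("lampbase",(672,241),(295,200),20),("toggle",(658,207),(266,204),22),("standbase",(171,382),(640,457),8),("tip",(63,132),(605,296),269),("shL",(42,193),(655,343),224),("shR",(123,160),(568,310),224),
 ("mug",(343,400),(590,330),30)]:
    print(n,tri(S(*a),D(*b)),onz(*S(*a),z),onz(*D(*b),z))
# caddy: side top corners of coaster, z 74
for p in [(252,311),(335,298),(362,337),(264,351)]: print("coast",onz(*D(*p),74))
for p in [(265,411),(372,380),(371,362)]: print("base",onz(*D(*p),0))
for p in [(357,226),(429,226)]: print("basesc",onz(*S(*p),0))
E
```

```text
lampbase (array([655.6, 298.1,  11.5]), 0.3) [661.7 294.3  20. ] [647.8 286.9  20. ]
toggle (array([613. , 298.5,  22. ]), 1.7) [612.3 299.4  22. ] [612.8 297.2  22. ]
standbase (array([ 665.6, -262.5,    1.8]), 5.2) [ 668.5 -259.7    8. ] [ 660.5 -269.7    8. ]
tip (array([ 549.6, -295.4,  261.4]), 1.5) [ 557.6 -293.4  269. ] [ 541.5 -303.3  269. ]
shL (array([ 580.1, -327.6,  219.7]), 4.2) [ 583.1 -325.   224. ] [ 576.  -333.4  224. ]
shR (array([ 556.3, -251.2,  217.5]), 0.5) [ 562.9 -250.2  224. ] [ 549.7 -257.5  224. ]
mug (array([ 752.1, -102.6,   19.9]), 8.7) [755.9 -99.4  30. ] [ 742.3 -116.5   30. ]
coast [441.9  70.1  74. ]
coast [523.2  38.5  74. ]
coast [505.8 -29.9  74. ]
coast [414.9   8.8  74. ]
base [413.5   7.1   0. ]
base [529.8 -17.6   0. ]
base [547.1   6.5  -0. ]
basesc [516.3 -31.1   0. ]
basesc [541.6  47.8   0. ]
```

The zooms put the tip ball at scene (116,190) / side (337,236), the toggle at scene (317,215) / side (227,206) and the coaster's top corners at side (222..258, 237..254). Next is a wrist view of the caddy.

```bash
python3 - <<'E'
from h import *
m=env.camera_model("wrist");print({k:np.round(v,2).tolist() for k,v in m.items()})
f=env.grab_frame("wrist");crop(f,0,0,512,384,1.55,"pics/w0.png")
E
```

```text
{'fx': 322.97, 'fy': 322.97, 'cx': 251.73, 'cy': 195.47, 'T': [[1.0, -0.0, 0.0, 575.12], [-0.0, 0.97, 0.25, 71.68], [-0.0, -0.25, 0.97, 384.16], [0.0, 0.0, 0.0, 1.0]]}
```

View pics/w0.png

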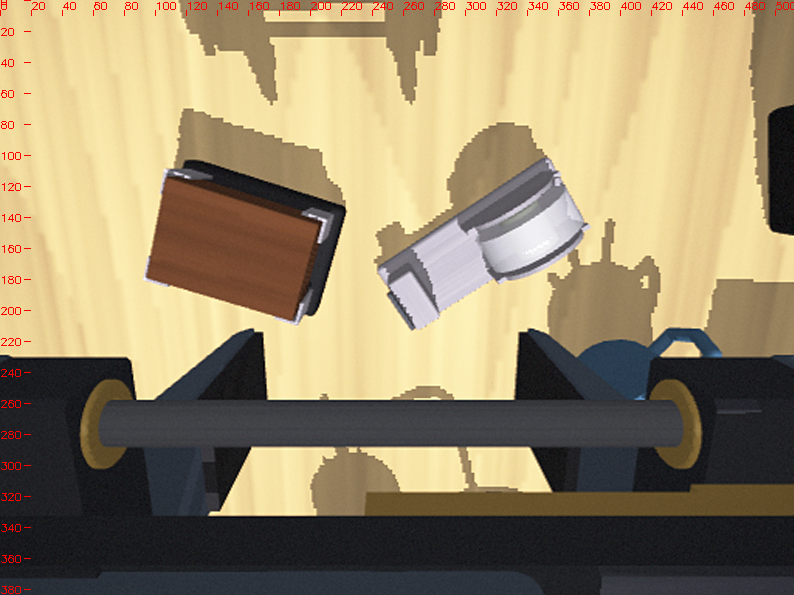

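The wrist view shows the coaster's top with corners at crop (167,178), (322,222), (296,323) and (148,277), divided by 1.55, and the dispenser to its right.

```bash
python3 - <<'E'
from h import *
P=np.array([onz("wrist",x/1.55,y/1.55,74) for x,y in [(167,178),(322,222),(296,323),(148,277)]])
print(P,P.mean(0)); r=cv2.minAreaRect(P[:,:2].astype(np.float32));print(r)
d=P[1]-P[0];e=P[2]-P[3];print(np.degrees(np.arctan2(d[1],d[0])),np.degrees(np.arctan2(e[1],e[0])))
for n,f in(("scene","scene0"),("side","side0")):
    im=cv2.imread(f"pics/{f}.png").astype(int)
    # lamp base white
    hsv=cv2.cvtColor(im.astype(np.uint8),cv2.COLOR_BGR2HSV)
    u,v=(322,226) if n=="scene" else (236,205)
    msk=((hsv[...,1]<40)&(hsv[...,2]>170)).astype(np.uint8);k=np.zeros_like(msk);k[v-26:v+26,u-28:u+28]=1
    msk=cv2.morphologyEx(msk*k,cv2.MORPH_OPEN,np.ones((7,7),np.uint8))
    c=max(cv2.findContours(msk,0,1)[0],key=cv2.contourArea);E=cv2.fitEllipse(cv2.convexHull(c));print(n,E,onz(n,*E[0],12))
E
```

```text
[[440.3  67.9  74. ]
 [532.7  41.6  74. ]
 [513.6 -23.3  74. ]
 [421.4   7.1  74. ]] [477.     23.325  74.   ]
((476.6077880859375, 22.847349166870117), (67.6521987915039, 97.03185272216797), 73.60086822509766)
-15.88805098775842 -18.248318279356436
scene ((318.7841796875, 226.2784423828125), (31.717483520507812, 36.45309829711914), 112.332763671875) [652.  288.1  12. ]
side ((238.06614685058594, 205.61671447753906), (23.475088119506836, 33.299034118652344), 97.32205963134766) [659.2 290.3  12. ]
```
Coaster centre (477,23), long axis yaw -17; grip across y axis: direction yaw 73. Tool y currently: ee_rot [180,0,90]: R=Rz(90)Rx(180): x tool = (0,1,0), y tool = Rz90*(0,-1,0) = (1,0,0). Tool y at yaw 0. Need tool y at yaw 73 or -107. Rotate by 73 or -107 about world z. Tool z down: rotation about tool z of -73 = world +73. Joint 6: -1.1; either fine. Hmm — joint6 is about tool z; down. world +73 → q6 changes -73ish. For later: bail grip across pot's x, yaw 17 (or 197): tool y at yaw 17. So between -? With world +73, later reverse to 17 OK.

The manual's scale: shifts go in units of 50 mm and turns go in units of 4 degrees. Converting my numbers, 10 mm is 0.2, -32.7 mm is -0.654, -8 degrees is -2.

send_path([
  {"sx": 0.154, "sy": -0.652},
  {"sx": 0.154, "sy": -0.652},
  {"sx": 0.154, "sy": -0.654},
  {"sz": 0.2, "wz": -2},
  {"sz": 0.2, "wz": -2},
  {"sz": 0.2, "wz": -2},
  {"sz": 0.2, "wz": -2},
  {"sz": 0.2, "wz": -2},
], jaw=91)

```text
time_s: 0.95
ee_pos: [476.9, 23.1, 163.4]
ee_rot: [-180.0, -0.0, 130.3]
force: [0.0, 0.8, 0.6]
gripper_width: 90.9
gripper_force: 0.0
```

send_path([
  {"sz": 0.2, "wz": -2},
  {"sz": 0.2, "wz": -2},
  {"sz": 0.2, "wz": -2},
  {"sz": 0.2, "wz": -2},
  {"wz": -0.25},
  {},
  {},
])

```text
time_s: 1.65
ee_pos: [477.5, 23.1, 124.5]
ee_rot: [180.0, 0.1, 162.9]
force: [-0.2, -0.7, -0.7]
gripper_width: 90.6
gripper_force: 0.0
```

```bash
python3 - <<'E'
from h import *
S=lambda x,y:("scene",95+x/2.96,145+y/2.96)
D=lambda x,y:("side",140+x/3.07,140+y/3.07)
print("foot",tri(S(685,257),D(320,182)))
s=env.state();print(s["qpos"],s["ee_pos"],s["ee_rot"])
f=env.grab_frame("wrist");crop(f,0,0,512,384,1.55,"pics/w1.png")
E
```

```text
foot (array([691. , 295.4,  25.8]), 0.3)
[ 1.39258665e+00  1.42533891e+01  1.09691924e+02  9.41280708e-04
  5.59936858e+01 -7.14972721e+01] [477.50342729  23.11608307 124.46187085] [1.79979901e+02 5.76001164e-02 1.62889323e+02]
```

View pics/w1.png

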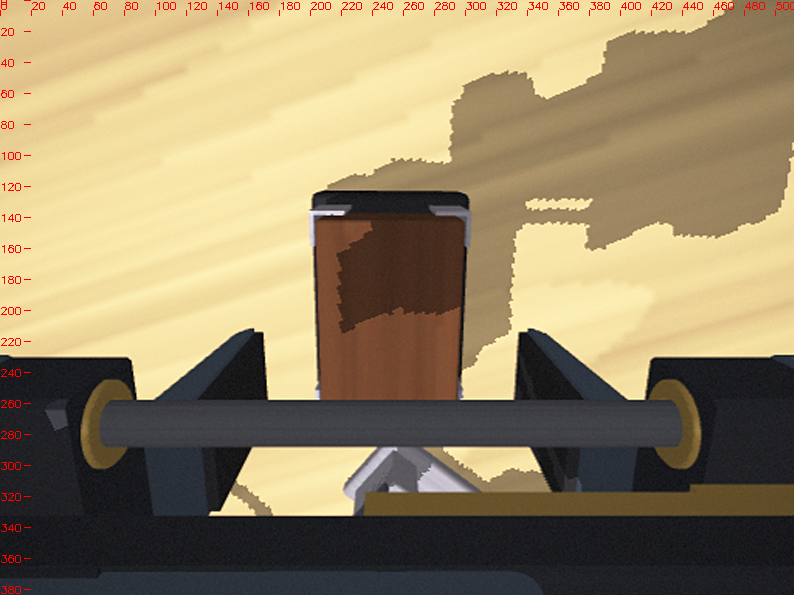

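The coaster is centred between the fingers (edges at crop x 316 and 464, mid 390, which is cx). I'll go down and grip.

Scaled: 20 mm is 0.4, 10 mm is 0.2.

send_path([
  {"sx": 0.06, "sz": 0.4},
  {"sz": 0.4},
  {"sz": 0.2},
  {"sz": 0.1},
  {"sz": 0.06},
  {},
  {},
], jaw=91)

```text
time_s: 2.4
ee_pos: [474.8, 24.0, 66.5]
ee_rot: [180.0, 0.1, 163.0]
force: [-0.4, 0.5, -0.1]
gripper_width: 91.4
gripper_force: 0.0
```

send_path([
  {},
  {},
  {},
  {},
  {},
  {},
], jaw=50, grip_n=20)

```text
time_s: 3.0
ee_pos: [474.4, 24.0, 66.0]
ee_rot: [180.0, 0.0, 163.0]
force: [0.8, 0.4, 0.5]
gripper_width: 66.0
gripper_force: 20.0
```

Scaled: -10 mm is -0.2, -30 mm is -0.6.

send_path([
  {"sz": -0.1},
  {"sz": -0.2},
  {"sz": -0.3},
  {"sz": -0.4},
  {"sz": -0.6},
  {"sz": -0.6},
  {},
  {},
])

```text
time_s: 3.8
ee_pos: [474.4, 24.0, 176.8]
ee_rot: [180.0, 0.1, 163.0]
force: [-0.4, 0.5, -1.0]
gripper_width: 65.9
gripper_force: 20.0
```

```bash
python3 - <<'E'
from h import *
s=env.state();print(s["qpos"],s["ee_pos"],s["ee_rot"])
R=cv2.Rodrigues(np.zeros(3))[0]
from scipy.spatial.transform import Rotation as Ro
R=Ro.from_euler("xyz",s["ee_rot"],degrees=True).as_matrix()
print("to spot in tool",R.T@(np.array([491,306,s["ee_pos"][2]])-s["ee_pos"]))
S=lambda x,y:("scene",95+x/2.96,145+y/2.96)
D=lambda x,y:("side",140+x/3.07,140+y/3.07)
for p in [(517,65),(600,100)]: print("stapler",onz(*S(*p),25))
for p in [(70,325),(95,245)]: print("staplerD",onz(*D(*p),25))
f=env.grab_frame("side");crop(f,140,140,400,330,3.07,"pics/sd1.png")
E
```

```text
[ 1.50750624e+00  1.09480113e+01  1.05586307e+02  9.06627458e-04
  6.33605296e+01 -7.14947428e+01] [474.36103777  23.99249998 176.83416612] [1.79965856e+02 9.94577647e-02 1.63001814e+02]
to spot in tool [6.65303039e+01 2.74552001e+02 4.81229785e-02]
stapler [334.1 226.1  25. ]
stapler [428.7 302.8  25. ]
staplerD [310.  217.5  25. ]
staplerD [404.1 334.9  25. ]
```

View pics/sd1.png

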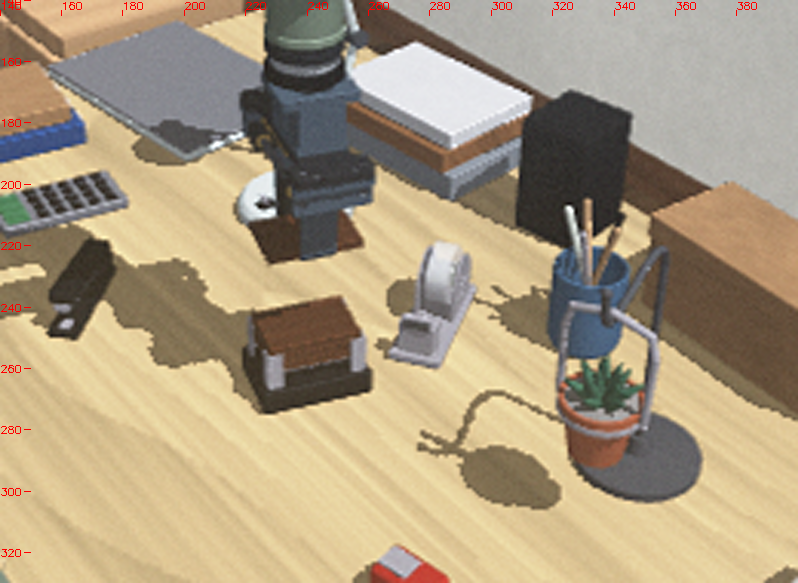

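Side view: the coaster is in the gripper, and the rest of the stack has risen intact in the caddy at (240,245). I'll check the stapler's near end against the spot.

```bash
python3 - <<'E'
from h import *
S=lambda x,y:("scene",95+x/2.96,145+y/2.96)
D=lambda x,y:("side",140+x/3.07,140+y/3.07)
print("far end",tri(S(609,78),D(108,243)),"low",onz(*S(599,105),0),onz(*S(612,93),0),onz(*D(115,268),0))
E
```

```text
far end (array([410.2, 319.3,  37.2]), 7.5) low [412.5 310.    0. ] [396.6 334.4   0. ] [416.2 314.1   0. ]
```

send_path([
  {"sy": 0.68},
  {"sx": 0.18, "sy": 0.96},
  {"sx": 0.18, "sy": 0.96},
  {"sx": 0.18, "sy": 0.96},
  {"sx": 0.18, "sy": 0.96},
  {"sx": 0.18, "sy": 0.74},
  {"sx": 0.18, "sy": 0.28},
  {},
])

```text
time_s: 4.65
ee_pos: [502.1, 305.9, 174.2]
ee_rot: [-179.9, -0.1, 163.2]
force: [0.1, -0.5, -1.0]
gripper_width: 66.1
gripper_force: 20.0
```

```bash
python3 - <<'E'
from h import *
print(env.camera_model("wrist")["T"].round(2).tolist())
f=env.grab_frame("wrist");crop(f,0,0,512,384,1.55,"pics/w2.png")
E
```

```text
[[0.29, -0.93, -0.24, 434.53], [0.96, 0.28, 0.08, 327.09], [-0.0, -0.25, 0.97, 345.36], [0.0, 0.0, 0.0, 1.0]]
```

View pics/w2.png

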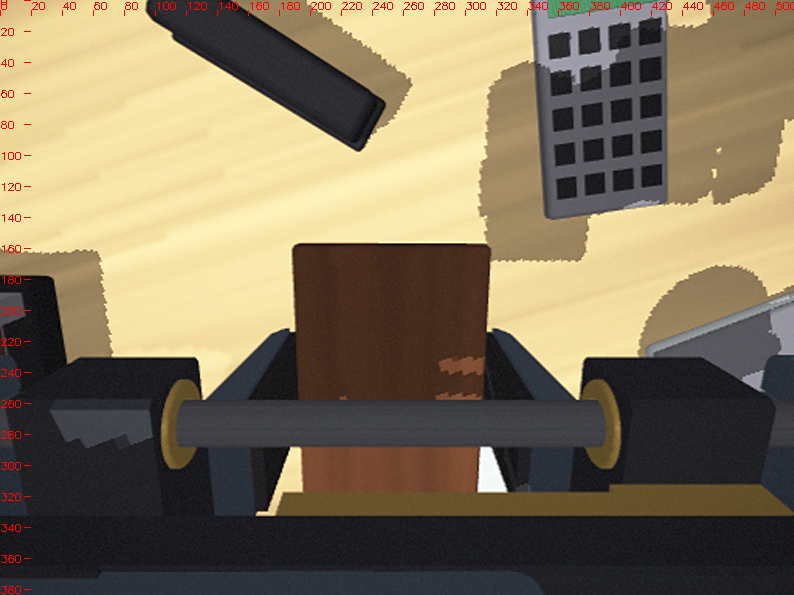

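The stapler's near end, at crop (360,150), is clear of the coaster (far edge at row 244). Lowering.

```bash
python3 - <<'E'
from h import *
p=onz("wrist",391/1.55,244/1.55,env.state()["ee_pos"][2]+8);e=env.state()["ee_pos"];print(p,e,np.linalg.norm((p-e)[:2]))
E
```

```text
[456.3 318.9 182.6] [502.42796282 304.36496943 174.57702122] 48.363788804313586
```

send_path([
  {"sz": 0.4},
  {"sz": 0.8},
  {"sz": 0.8},
  {"sz": 0.7},
  {"sz": 0.4},
  {"sz": 0.16},
  {"sz": 0.06},
  {},
])

```text
time_s: 5.5
ee_pos: [504.2, 304.2, 10.7]
ee_rot: [180.0, 0.0, 163.0]
force: [-1.2, -0.9, -1.0]
gripper_width: 65.9
gripper_force: 20.0
```

send_path([
  {"sz": 0.06},
  {"sz": 0.05},
  {"sz": 0.03},
  {"sz": 0.02},
  {},
  {},
])

```text
time_s: 6.1
ee_pos: [503.7, 304.8, 2.2]
ee_rot: [180.0, 0.0, 163.0]
force: [-1.1, -0.4, 1.3]
gripper_width: 65.6
gripper_force: 20.0
```

send_path([
  {},
  {},
  {},
  {},
  {},
], jaw=85)

```text
time_s: 6.6
ee_pos: [503.6, 304.6, 1.9]
ee_rot: [-180.0, 0.0, 163.0]
force: [-0.1, -0.1, -0.1]
gripper_width: 85.0
gripper_force: 0.0
```

send_path([
  {"sz": -0.2},
  {"sz": -0.4},
  {"sz": -0.8},
  {"sz": -1},
  {"sz": -1},
  {"sz": -1},
  {"sz": -1},
  {},
])

```text
time_s: 7.4
ee_pos: [506.4, 306.3, 281.2]
ee_rot: [179.3, 0.7, 163.0]
force: [-0.4, 0.1, 0.4]
gripper_width: 85.2
gripper_force: 0.0
```

```bash
python3 - <<'E'
from h import *
s=env.state();print(s["qpos"],s["ee_pos"],s["ee_rot"])
f=env.grab_frame("wrist");cv2.imwrite("pics/w3.png",f);np.save("w3T.npy",env.camera_model("wrist")["T"])
a=cv2.imread("pics/scene0.png");g=env.grab_frame("scene");cv2.imwrite("pics/s3.png",g)
E
```

```text
[ 3.00555223e+01  1.74760254e+01  8.12275537e+01 -6.77606734e-04
  8.03322987e+01 -4.29435286e+01] [506.42947179 306.32387189 281.15830694] [179.29466342   0.65730813 162.99511315]
```

Scaled: -19 mm is -0.38, -10 mm is -0.2.

send_path([
  {"sx": -0.2, "sy": -0.44, "sz": -0.4},
  {"sx": -0.38, "sy": -0.86, "sz": -0.4},
  {"sx": -0.38, "sy": -0.86, "sz": -0.2},
  {"sx": -0.38, "sy": -0.86, "sz": -0.08},
  {"sx": -0.38, "sy": -0.86},
  {"sx": -0.38, "sy": -0.86},
  {"sx": -0.38, "sy": -0.86},
  {"sx": -0.38, "sy": -0.86},
])

```text
time_s: 8.3
ee_pos: [544.8, -46.8, 323.7]
ee_rot: [-180.0, -0.2, 163.0]
force: [1.0, 0.1, -0.0]
gripper_width: 84.9
gripper_force: 0.0
```

send_path([
  {"sx": -0.38, "sy": -0.86},
  {"sx": -0.38, "sy": -0.86},
  {"sx": -0.38, "sy": -0.86},
  {"sx": -0.38, "sy": -0.86},
  {"sx": -0.38, "sy": -0.86},
  {"sx": -0.38, "sy": -0.86},
  {"sx": -0.38, "sy": -0.86},
  {"wz": 2},
])

```text
time_s: 9.1
ee_pos: [583.9, -377.4, 320.8]
ee_rot: [-179.9, -0.3, 154.5]
force: [0.3, 1.3, 0.0]
gripper_width: 84.9
gripper_force: 0.0
```

send_path([
  {"wz": 2},
  {"wz": 2},
  {"wz": 2},
  {"wz": 2},
  {"wz": 2},
  {"wz": 2},
  {},
  {},
])

```text
time_s: 9.9
ee_pos: [584.6, -371.6, 324.1]
ee_rot: [-179.9, -0.1, 107.2]
force: [-0.7, 0.0, 0.2]
gripper_width: 84.7
gripper_force: 0.0
```

```bash
python3 - <<'E'
from h import *
s=env.state();print(s["qpos"],s["ee_pos"],s["ee_rot"])
m=env.camera_model("wrist");np.save("w4T.npy",m["T"]);print(s["qvel"].round(1))
f=env.grab_frame("wrist");cv2.imwrite("pics/w4r.png",f);crop(f,80,0,440,270,2.2,"pics/w4.png")
E
```

```text
[-3.33915110e+01  2.77748390e+01  5.93423627e+01  9.95636224e-04
  9.30375700e+01 -5.05560257e+01] [ 584.6133218  -371.57660138  324.05951432] [-1.79902438e+02 -1.20153449e-01  1.07164464e+02]
[ 0.  -0.2 -0.5  0.   0.   0.4]
```

View pics/w4.png

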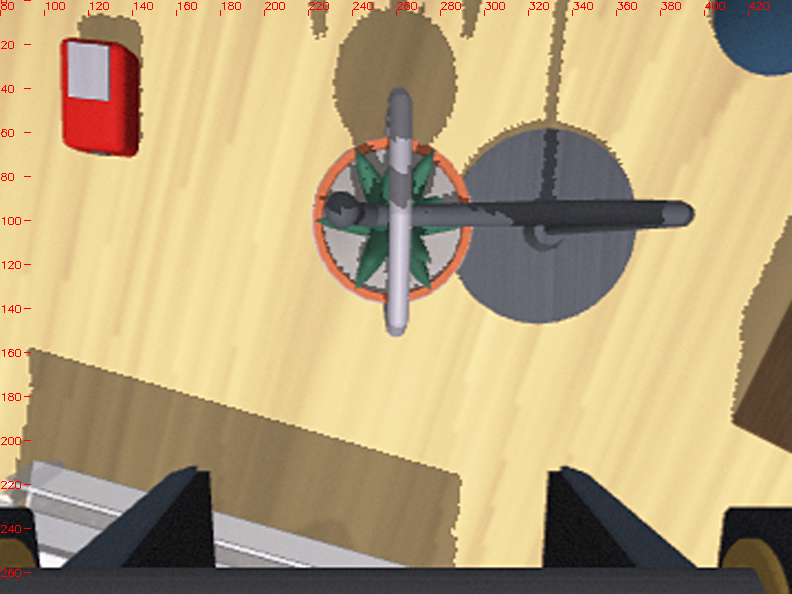

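The wrist view shows the bail running nearly straight down the image, from (400,95) to (396,330) in the crop. The hook crosses it at about (399,212), the tip ball is at (341,208), and the post and arm run to the right.

```bash
python3 - <<'E'
from h import *
from scipy.spatial.transform import Rotation as Ro
s=env.state();R=Ro.from_euler("xyz",s["ee_rot"],degrees=True).as_matrix();e=s["ee_pos"]
for n,(x,y),z in [("ball",(341,208),264),("peak",(399,212),235),("b+",(399,130),229),("b-",(398,290),229),("sh+",(400,95),222),("sh-",(396,328),222),("rimc",(393,218),143),("base",(547,225),8),("armtop",(665,213),257)]:
    p=onz("wrist",80+x/2.2,y/2.2,z);print(n,p,"tool",(R.T@(p-e)).round(1))
E
```

```text
ball [ 549.7 -296.3  264. ] tool [ 82.2 -11.2  60.6]
peak [ 567.7 -290.7  235. ] tool [82.2  7.7 89.5]
b+ [ 559.5 -264.3  229. ] tool [109.8   7.7  95.6]
b- [ 575.7 -316.8  229. ] tool [54.9  7.7 95.5]
sh+ [ 556.2 -252.2  222. ] tool [122.3   8.1 102.6]
sh- [ 579.6 -331.   222. ] tool [ 40.2   7.2 102.5]
rimc [ 567.  -289.7  143. ] tool [ 83.2   7.4 181.5]
base [ 666.4 -258.8    8. ] tool [ 83.2 111.7 316.4]
armtop [ 649.1 -266.9  257. ] tool [81.  92.5 67.4]
```

Scaled: 40 mm is 0.8, 36 mm is 0.72.

send_path([
  {"sx": 0.72, "sy": 0.052},
  {"sx": 0.72, "sy": 0.052},
  {"sx": 0.7, "sy": 0.05},
  {"sz": 0.6},
  {"sz": 0.8},
  {"sz": 0.6},
  {"sz": 0.24},
  {},
], jaw=80)

```text
time_s: 10.75
ee_pos: [560.2, -266.8, 211.8]
ee_rot: [-179.8, -0.2, 107.1]
force: [0.4, 1.1, -0.3]
gripper_width: 80.2
gripper_force: 0.0
```

send_path([
  {"sz": 0.08},
  {},
  {},
])

```text
time_s: 11.05
ee_pos: [561.7, -267.6, 210.9]
ee_rot: [179.9, 0.1, 107.0]
force: [-0.0, -0.1, 0.7]
gripper_width: 79.9
gripper_force: 0.0
```

```bash
python3 - <<'E'
from h import *
s=env.state();print(s["ee_pos"],s["ee_rot"])
u=np.array([567.7,-290.7]);print("want",u+25*np.array([-.295,.955]))
E
```

```text
[ 561.69343051 -267.57212602  210.9328302 ] [1.79889528e+02 1.01915178e-01 1.07007060e+02]
want [ 560.325 -266.825]
```

Scaled: 2 mm is 0.04, -1 mm is -0.02.

send_path([
  {"sx": 0.02, "sy": -0.02, "sz": 0.04},
  {},
  {},
], jaw=80)

```text
time_s: 11.35
ee_pos: [559.8, -266.6, 207.7]
ee_rot: [180.0, 0.0, 107.0]
force: [0.1, 0.2, -0.6]
gripper_width: 79.8
gripper_force: 0.0
```

send_path([
  {},
  {},
  {},
  {},
  {},
  {},
  {},
  {},
], jaw=4, grip_n=55)

```text
time_s: 12.15
ee_pos: [559.8, -266.5, 207.5]
ee_rot: [180.0, 0.0, 107.0]
force: [-0.2, -0.7, 0.9]
gripper_width: 18.8
gripper_force: 0.0
```

send_path([
  {},
  {},
  {},
  {},
])

```text
time_s: 12.55
ee_pos: [560.0, -266.5, 207.6]
ee_rot: [180.0, 0.0, 107.0]
force: [0.8, 0.5, -0.0]
gripper_width: 7.1
gripper_force: 55.0
```

Scaled: -8 mm is -0.16, -6 mm is -0.12.

send_path([
  {"sz": -0.08},
  {"sz": -0.12},
  {"sz": -0.16},
  {"sz": -0.16},
  {},
  {},
])

```text
time_s: 13.15
ee_pos: [559.9, -266.6, 233.9]
ee_rot: [180.0, 0.0, 107.0]
force: [-0.6, -0.7, -4.1]
gripper_width: 6.8
gripper_force: 55.0
```

send_path([
  {"sz": -0.16},
  {"sz": -0.16},
  {"sz": -0.12},
  {"sz": -0.08},
  {},
  {},
  {},
])

```text
time_s: 13.85
ee_pos: [559.6, -266.4, 259.1]
ee_rot: [-180.0, -0.0, 107.0]
force: [-0.3, -0.2, -3.6]
gripper_width: 7.0
gripper_force: 55.0
```

```bash
python3 - <<'E'
from h import *
a=env.grab_frame("scene")[150:260,85:205];b=env.grab_frame("side")[200:310,290:410]
cv2.imwrite("pics/lift.png",cv2.resize(np.hstack([a,b]),None,fx=3.3,fy=3.3,interpolation=2))
E
```

```text
(no output)
```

View pics/lift.png

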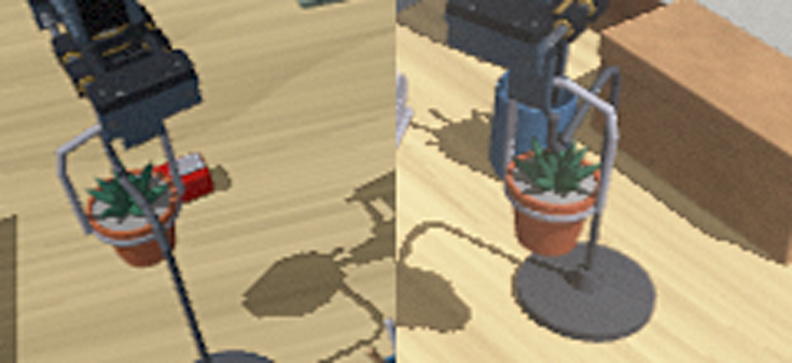

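The bail peak is above the tip, with the pot upright (scene crop (140,210), side crop (555,195)). Drawing it off along tool -y.

Scaled: -15 mm is -0.3, -10 mm is -0.2.

send_path([
  {"sy": -0.1},
  {"sy": -0.2},
  {"sy": -0.24},
  {"sy": -0.3},
  {"sy": -0.3},
  {"sy": -0.3},
])

```text
time_s: 14.55
ee_pos: [489.3, -288.0, 259.7]
ee_rot: [-180.0, 0.0, 107.0]
force: [1.3, -1.1, -2.6]
gripper_width: 6.6
gripper_force: 55.0
```

send_path([
  {"sy": -0.4},
  {"sy": -0.4},
  {"sy": -0.2},
  {},
  {},
])

```text
time_s: 15.05
ee_pos: [443.4, -302.3, 259.8]
ee_rot: [179.9, 0.0, 107.0]
force: [0.1, -0.3, -3.4]
gripper_width: 7.1
gripper_force: 55.0
```

```bash
python3 - <<'E'
from h import *
from scipy.spatial.transform import Rotation as Ro
s=env.state();print(s["qpos"]);R=Ro.from_euler("xyz",s["ee_rot"],degrees=True).as_matrix()
print(R.T@(np.array([503.6,304.7,259])-s["ee_pos"]))
# coaster check in w3: brown mask
f=cv2.imread("pics/w3.png");hsv=cv2.cvtColor(f,cv2.COLOR_BGR2HSV)
m=((hsv[...,0]<14)&(hsv[...,1]>110)&(hsv[...,2]<170)&(hsv[...,2]>25)).astype(np.uint8);m[200:]=0
m=cv2.morphologyEx(m,2,np.ones((5,5)));c=max(cv2.findContours(m,0,1)[0],key=cv2.contourArea);print(cv2.contourArea(c),cv2.boundingRect(c))
M=env.camera_model("wrist");M["T"]=np.load("w3T.npy");r=cv2.boundingRect(c)
print(onz("wrist",r[0],r[1],10,M),onz("wrist",r[0]+r[2],r[1],10,M))
# scene
g=cv2.imread("pics/s3.png");hsv=cv2.cvtColor(g,cv2.COLOR_BGR2HSV)
print(proj("scene",[503.6,304.7,10]),proj("side",[503.6,304.7,10]))
E
```

```text
[-3.55438972e+01  1.33088754e+01  9.00355065e+01  4.72482879e-02
  7.65844798e+01 -5.25173335e+01]
[563.08742792 234.64897334   0.82672186]
3121.0 (224, 125, 48, 69)
[446.  287.3  10. ] [464.7 348.2  10. ]
[305.8 195.3] [200.2 218. ]
```

The manual's scale: shifts go in units of 50 mm and turns go in units of 4 degrees. Converting my numbers, 35.6 mm is 0.712, 28.1 mm is 0.562.

send_path([
  {"sx": 0.188, "sy": 0.07},
  {"sx": 0.376, "sy": 0.138},
  {"sx": 0.562, "sy": 0.208},
  {"sx": 0.712, "sy": 0.264},
  {"sx": 0.712, "sy": 0.264},
  {"sx": 0.712, "sy": 0.264},
  {"sx": 0.712, "sy": 0.264},
  {"sx": 0.712, "sy": 0.264},
])

```text
time_s: 15.85
ee_pos: [457.8, -50.1, 259.6]
ee_rot: [180.0, -0.0, 107.1]
force: [0.9, -0.2, -3.0]
gripper_width: 6.9
gripper_force: 55.0
```

send_path([
  {"sx": 0.712, "sy": 0.264},
  {"sx": 0.712, "sy": 0.264},
  {"sx": 0.712, "sy": 0.264},
  {"sx": 0.712, "sy": 0.264},
  {"sx": 0.712, "sy": 0.264},
  {"sx": 0.712, "sy": 0.264},
  {"sx": 0.712, "sy": 0.264},
  {"sx": 0.712, "sy": 0.264},
])

```text
time_s: 16.65
ee_pos: [474.8, 253.4, 259.5]
ee_rot: [180.0, -0.0, 107.1]
force: [0.1, -0.4, -3.9]
gripper_width: 7.2
gripper_force: 55.0
```

send_path([
  {"sx": 0.562, "sy": 0.208},
  {"sx": 0.376, "sy": 0.138},
  {"sx": 0.188, "sy": 0.07},
  {"wz": -1},
  {"wz": -2},
  {"wz": -2},
  {"wz": -2},
  {"wz": -2},
])

```text
time_s: 17.45
ee_pos: [478.7, 309.5, 259.6]
ee_rot: [-180.0, 0.0, 143.3]
force: [0.5, -0.8, -3.3]
gripper_width: 7.0
gripper_force: 55.0
```

send_path([
  {"wz": -2},
  {"wz": -2},
  {"wz": -1},
  {},
  {},
  {},
  {},
])

```text
time_s: 18.15
ee_pos: [478.8, 310.2, 259.5]
ee_rot: [-180.0, 0.0, 163.0]
force: [-0.4, 0.4, -3.1]
gripper_width: 7.1
gripper_force: 55.0
```

```bash
cat > chk.py <<'E'
from h import *
from scipy.spatial.transform import Rotation as Ro
s=env.state();R=Ro.from_euler("xyz",s["ee_rot"],degrees=True).as_matrix();e=s["ee_pos"];print(s["time_s"],e,s["ee_rot"],s["force"])
# expected pot axis/foot if rigid
foot=e+R@np.array([-25,0,0]);foot[2]=e[2]-124.6
print("exp foot",foot,"to target tool",R.T@(np.array([503,304.5,e[2]])-(e+R@np.array([-25,0,0]))))
for n in("scene","side"):
    g=env.grab_frame(n);cv2.imwrite(f"pics/p_{n}.png",g);hsv=cv2.cvtColor(g,cv2.COLOR_BGR2HSV)
    # terracotta, in window about expected pot
    m=((hsv[...,0]<13)&(hsv[...,1]>115)&(hsv[...,2]>90)).astype(np.uint8)
    u,v=proj(n,foot+[0,0,30]).astype(int);k=np.zeros_like(m);k[v-35:v+35,u-35:u+35]=1;m*=k
    ys,xs=np.nonzero(m);print(n,"expect foot",proj(n,foot),"rim",proj(n,foot+[0,0,60]),"bbox",xs.min(),xs.max(),ys.min(),ys.max(),len(xs))
    for y in range(ys.min(),ys.max()+1,3):
        r=xs[ys==y]; 
        if len(r): print(y,r.min(),r.max(),(r.min()+r.max())/2,end=" | ")
    print()
E
python3 chk.py
```

```text
18.15 [478.80112499 310.23075938 259.54167032] [-1.79993218e+02  5.88335284e-03  1.62955394e+02] [-0.36114407  0.42171352 -3.13345644]
exp foot [502.70304604 302.9028563  134.94167032] to target tool [0.18423802 1.6140344  0.00235714]
scene expect foot [308.5 169. ] rim [310.2 155.1] bbox 297 321 150 196 220
150 302 317 309.5 | 153 299 299 299.0 | 156 299 299 299.0 | 159 300 321 310.5 | 162 303 318 310.5 | 165 301 302 301.5 | 168 301 316 308.5 | 171 303 315 309.0 | 189 298 313 305.5 | 192 298 313 305.5 | 195 298 314 306.0 | 
side expect foot [198.6 188. ] rim [197.8 172.6] bbox 188 211 170 214 196
170 189 190 189.5 | 173 208 208 208.0 | 176 188 207 197.5 | 179 193 201 197.0 | 182 191 206 198.5 | 185 192 206 199.0 | 188 192 205 198.5 | 191 196 198 197.0 | 212 208 210 209.0 |
```

The pot hangs upright, as expected. Lowering it.

Scaled: 5 mm is 0.1, 1.6 mm is 0.032.

send_path([
  {"sy": 0.032, "sz": 0.3},
  {"sz": 0.5},
  {"sz": 0.5},
  {"sz": 0.4},
  {"sz": 0.24},
  {"sz": 0.16},
  {"sz": 0.1},
  {},
])

```text
time_s: 19.05
ee_pos: [479.3, 312.0, 149.5]
ee_rot: [180.0, 0.0, 163.0]
force: [-0.5, 0.5, -3.7]
gripper_width: 7.0
gripper_force: 55.0
```

send_path([
  {"sz": 0.04},
  {"sz": 0.04},
  {},
  {},
])

```text
time_s: 19.45
ee_pos: [479.4, 312.0, 145.8]
ee_rot: [180.0, 0.0, 163.0]
force: [0.4, 1.0, -3.4]
gripper_width: 6.7
gripper_force: 55.0
```

```bash
python3 chk.py
```

```text
19.45 [479.36571584 311.9835983  145.77834237] [1.79977968e+02 2.15693675e-02 1.62999316e+02] [ 0.38954455  0.97111277 -3.39379494]
exp foot [503.27324577 304.67402074  21.17834237] to target tool [ 0.21042808 -0.24631228  0.00923748]
scene expect foot [306. 193.] rim [307.6 180.7] bbox 297 318 175 205 220
175 300 301 300.5 | 178 297 297 297.0 | 181 297 318 307.5 | 184 298 318 308.0 | 187 300 315 307.5 | 190 297 300 298.5 | 193 298 312 305.0 | 196 300 311 305.5 | 199 298 304 301.0 | 202 304 315 309.5 | 205 299 316 307.5 | 
side expect foot [200.  215.4] rim [199.2 201.1] bbox 188 233 197 242 272
197 206 207 206.5 | 203 190 209 199.5 | 206 191 207 199.0 | 212 193 210 201.5 | 215 194 211 202.5 | 218 196 213 204.5 | 221 190 212 201.0 | 224 192 204 198.0 | 242 223 233 228.0 |
```

Continuing down in small steps (about 11 mm to go), watching the force.

Scaled: 3 mm is 0.06, 2 mm is 0.04.

send_path([
  {"sz": 0.06},
  {"sz": 0.06},
  {"sz": 0.04},
  {"sz": 0.02},
  {},
  {},
])

```text
time_s: 20.15
ee_pos: [479.3, 312.0, 136.6]
ee_rot: [180.0, 0.0, 163.0]
force: [-0.1, -0.3, -3.2]
gripper_width: 6.9
gripper_force: 55.0
```

send_path([
  {"sz": 0.014},
  {"sz": 0.014},
  {},
  {},
])

```text
time_s: 20.55
ee_pos: [479.2, 311.9, 135.1]
ee_rot: [180.0, 0.0, 163.0]
force: [-0.3, -0.2, -3.5]
gripper_width: 7.1
gripper_force: 55.0
```

Scaled: 0.5 mm is 0.01.

send_path([
  {"sz": 0.01},
  {},
  {},
])

```text
time_s: 20.85
ee_pos: [479.3, 311.9, 134.6]
ee_rot: [180.0, 0.0, 163.0]
force: [0.1, -0.7, -3.4]
gripper_width: 7.0
gripper_force: 55.0
```

send_path([
  {"sz": 0.01},
  {},
  {},
])

```text
time_s: 21.15
ee_pos: [479.3, 312.0, 134.3]
ee_rot: [180.0, 0.0, 163.0]
force: [-0.9, 0.0, -0.6]
gripper_width: 7.3
gripper_force: 55.0
```

Scaled: 0.3 mm is 0.006.

send_path([
  {"sz": 0.006},
  {},
  {},
])

```text
time_s: 21.45
ee_pos: [479.3, 312.0, 134.3]
ee_rot: [180.0, 0.0, 163.0]
force: [-1.2, -0.7, 2.9]
gripper_width: 7.0
gripper_force: 55.0
```

send_path([
  {"sz": 0.004},
  {},
  {},
])

```text
time_s: 21.75
ee_pos: [479.3, 312.1, 134.3]
ee_rot: [180.0, 0.0, 163.0]
force: [-2.2, -0.6, 4.1]
gripper_width: 7.2
gripper_force: 55.0
```

send_path([
  {},
  {},
  {},
], grip_n=5)

```text
time_s: 22.05
ee_pos: [479.5, 312.1, 134.2]
ee_rot: [180.0, 0.0, 163.0]
force: [-3.0, -0.4, 5.3]
gripper_width: 7.8
gripper_force: 5.0
```

send_path([
  {},
  {},
  {},
  {},
  {},
  {},
], jaw=50)

```text
time_s: 22.65
ee_pos: [479.3, 311.9, 133.5]
ee_rot: [-180.0, 0.0, 163.0]
force: [-0.6, -0.5, 0.3]
gripper_width: 49.5
gripper_force: 0.0
```

send_path([
  {"sz": -0.1},
  {"sz": -0.3},
  {"sz": -0.6},
  {"sz": -0.8},
  {"sz": -0.8},
  {"sz": -0.4},
  {},
  {},
])

```text
time_s: 23.45
ee_pos: [479.0, 311.8, 283.3]
ee_rot: [-180.0, -0.0, 163.0]
force: [-1.5, 0.3, -1.3]
gripper_width: 49.7
gripper_force: 0.0
```

```bash
python3 - <<'E'
from h import *
foot=np.array([503.2,304.7,10]);a=cv2.imread("pics/scene0.png")
for n in("scene","side"):
    g=env.grab_frame(n);hsv=cv2.cvtColor(g,cv2.COLOR_BGR2HSV)
    m=((hsv[...,0]<13)&(hsv[...,1]>115)&(hsv[...,2]>60)).astype(np.uint8);u,v=proj(n,foot).astype(int)
    print(n,"foot",proj(n,foot),"rim",proj(n,foot+[0,0,60]))
    for y in range(v-20,v+14,2):
        r=u-30+np.nonzero(m[y,u-30:u+30])[0]
        if len(r): print(y,r.min(),r.max(),len(r),end=" | ")
    C=[foot+[*(np.array([[.956,.292],[-.292,.956]])@[i,j]),0] for i in(-48,48) for j in(-33,33)];print("\ncoaster",[proj(n,c).tolist() for c in C])
    # changes against the first picture (mm-scale bystander moves)
    d=(np.abs(g.astype(int)-cv2.imread(f"pics/{n}0.png"))).max(2)>60
    N,_,st,_=cv2.connectedComponentsWithStats(cv2.morphologyEx(d.astype(np.uint8),2,np.ones((2,2))));print([x.tolist() for x in st[1:] if x[4]>15])
E
```

```text
scene foot [305.7 195.2] rim [307.3 183. ]
177 300 300 1 | 179 298 315 5 | 181 317 317 1 | 183 297 317 2 | 185 297 297 1 | 187 298 317 2 | 189 300 315 5 | 191 297 313 9 | 193 297 301 5 | 195 297 313 15 | 197 298 312 15 | 199 298 310 13 | 201 298 315 14 | 203 298 315 16 | 205 299 316 16 | 
coaster [[295.4, 186.0], [313.3, 185.8], [297.7, 205.0], [316.6, 204.8]]
[[177, 0, 29, 84, 1030], [250, 0, 13, 3, 33], [313, 0, 12, 4, 34], [343, 0, 11, 29, 173], [260, 2, 79, 39, 1789], [234, 4, 10, 20, 145], [234, 31, 5, 8, 26], [180, 35, 4, 13, 26], [227, 42, 9, 20, 55], [210, 52, 191, 108, 4231], [223, 62, 12, 15, 126], [204, 65, 11, 13, 60], [195, 85, 3, 6, 17], [167, 105, 6, 16, 51], [303, 1
[... 914 characters left out ...]
, 65, 1387], [262, 111, 26, 34, 580], [276, 144, 12, 9, 57], [248, 152, 55, 46, 1021], [288, 153, 16, 10, 41], [87, 163, 23, 13, 149], [242, 166, 8, 7, 32], [119, 171, 38, 22, 458], [82, 181, 20, 14, 125], [48, 182, 6, 4, 18], [108, 182, 10, 15, 52], [129, 191, 31, 14, 273], [183, 190, 34, 32, 413], [254, 191, 10, 17, 130], [98, 193, 12, 8, 55], [0, 194, 57, 138, 4146], [116, 198, 9, 7, 30], [81, 208, 93, 53, 2384], [175, 212, 10, 6, 37], [187, 216, 8, 6, 31], [193, 219, 57, 29, 738], [178, 221, 12, 12, 106], [327, 239, 9, 3, 18], [322, 257, 29, 31, 489], [112, 278, 21, 44, 452], [290, 286, 33, 21, 475], [105, 300, 5, 13, 28], [99, 302, 4, 10, 22], [87, 305, 10, 10, 52], [89, 330, 6, 6, 25]]
```

```bash
python3 -c "
from workcell import env
print(env.job_done())"
```

```text
the job is handed in; nothing more can be done
None
```

I laid the top coaster at the lit spot and set the planter upright on it, released and clear, then handed the job in at about 23.5 s. The final camera checks put the pot within a pixel of its target, and the coaster's middle is an estimated 15 mm or so from the lit spot, but the judge returned no verdict.

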